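Peel the top tray off a stuck stack and present it over the job book

TASK

Take the small screw pot out of the top tray of the nested stack and stand it upright, wholly on the wooden board. Then free the top tray, which sticks in the tray below: lift it by its upright tab so that the tab's corner comes up first while the opposite corner still rests on the stack, and leave the trays below standing where they are, without lifting or shifting them. Finish while holding the top tray by its tab, still and about level, with its middle over the middle of the notebook and roughly 15 cm above it; do not let go, and leave the other things on the bench alone.

Things in the scene. Friction and masses are not known exactly. Their poses are not given: they have to be found in the camera images.
- pot_mid (a point): white screw pot with lid, 48 mm across and 49 mm tall; the point is its centre, half-way up; z is its upright axis. It starts standing on the floor of the top tray, near the middle; the tray's rim rises 12 mm above the floor the pot stands on
- pot: the same pot; origin at the centre of its underside
- top_tray: top tray of the nested stack, grey plastic, about 90 g: flat rim 146 mm (its x) by 112 mm (its y), 3 mm thick, round a well 106 x 72 mm inside, 12 mm deep; origin at the centre of the well's underside, z up; the rim's underside is 12 mm and its top 15 mm above the origin. An upright grip tab stands on the rim at the +x +y corner
- tab_grip (a point): grip point of the top tray's upright tab, a fin 9 mm thick, 26 mm long, 37 mm tall above the rim; the point is 22 mm above the rim's top face, 15 mm below the fin's top, at (68, 51, 37) mm in the tray's frame. Axes are the tray's; the fin's length runs along the tray's diagonal, 0.644 rad from its x axis towards y, its thickness square to that
- tray_mid (a point): middle of the top tray at the height of its rim's underside (12 mm above its origin); axes are the tray's
- tray_tab_corner (a point): corner of the top tray's rim under the tab, on the rim's underside, at (70, 53, 12) mm in the tray's frame
- tray_far_corner (a point): opposite corner of the top tray's rim, on its underside, at (-70, -53, 12) mm in the tray's frame; the pivot of the peel
- stack: the trays below, one loose body of 1.2 kg on the worktop; three rims 146 x 112 mm, the uppermost's top face 37 mm up; origin at the centre of the underside, axes as the top tray's. Springy rubber pads inside, near its four corners, grip the top tray's walls (1 to 2 N of drag each over the first 9 mm), so the tray sticks; tipped up about its far corner it comes free
- stack_tab_corner (a point): point on the top face of the stack's uppermost rim that meets tray_tab_corner while the tray is nested
- stack_far_corner (a point): point on the top face of the stack's uppermost rim that meets tray_far_corner while the tray is nested
- board_top (a point): centre of the top face of the fixed square wooden board, 130 x 130 mm, top 14 mm above the worktop; x and y along its edges
- book_top (a point): centre of the top face of the closed dark notebook, 210 mm (its x) by 152 mm (its y), 14 mm thick, lying on the worktop and fixed there
- case_articulator: bystander: hinged dental model holder, 102 x 93 x 109 mm, behind the stack; origin at the centre of its underside
- bench_beaker: bystander: beaker 73 mm across, 88 mm tall, at the back to the right; origin at the centre of its underside
- mix_bowl: bystander: mixing bowl 129 mm across, 80 mm tall, at the back to the left; origin at the centre of its underside
Mind the look-alikes: they are no part of the job. Of the things that look like the pot, the middle-sized one is meant.

How it is judged:
By the outcome, as a careful person would: the job done as asked, in the order asked, and still so for the second after the job is handed in, while the arm keeps its last pose, push and grip.
It also fails if it takes over 62 s, if anything falls off the work surface, if the arm or the gripper's body presses on something with over 40 N, if the wrist force passes 120 N, or if a joint passes its speed limit or range.

ROBOT

A 6-joint arm with a two-finger parallel gripper is mounted at the origin on a cart in front of the work surface, level with it; the furniture and walls round the work are solid. World frame = base frame: x ahead of the robot, y to its left, z up, the work surface at z = 0. Lengths are in mm, angles in rad, forces in N, time in s.
With the tool pointing down it reaches from about 350 to 775 mm from the base axis. Payload 7.3 kg.
Tool frame: the origin (TCP) lies at the very end of the fingers, on their centre line; the grasp point (between the pads) lies bot.grip_point_offset behind it (bot.grip_point_offset is the distance from the TCP to the grasp point, in mm); z points along the fingers, y is the line along which they close (so a half turn about z gives the same grasp; the last joint's range is limited). The gripper opens to 92 mm and grips with 3 to 60 N. Pads are 19 mm wide; open, the fingers measure 130 mm over their backs; the gripper's body (75 mm by 190 mm) begins 47 mm behind the grasp point.
Start: joints at [1.092, 0.342, 1.524, -0, 1.275, -0.146], TCP at [171.499, 496.219, 226.741] pointing down, gripper open.
Joint ranges: [-2.53, 2.53], [-0.77, 2.02], [0.04, 2.7], [-1, 4.14], [0.28, 2.66], [-3.11, 3.11]. Speed limits (rad/s): [2.57, 2.57, 3.14, 3.14, 3.14, 3.14].

INTERFACE

Orientations are given as [roll, pitch, yaw] about the fixed x, y, z axes, in that order (R = Rz(yaw) Ry(pitch) Rx(roll)).
In Python, from plant import bot gives the robot as it stands. The module is installed in compiled form; this text tells all that it offers.
- The arm moves only by the tool carry_out, never from a script. Its argument "plan" is a list of rows, each an object of numbers: "tx", "ty", "tz": the shift along the world's x, y, z in mm; "rx", "ry", "rz": the turn, a rotation vector about the world's x, y, z in rad. A call has 1 to 12 rows; each row shifts and turns the commanded pose from where the row before left it; what a row does not reach is not made up. A row lasts 1/10 s, in which the tool goes at most 50 mm and 8.59 degrees, less where a joint would pass 70% of its speed; a pose out of reach is approached as far as the arm can. A call with a gripper value outside its range is refused whole. "gripper" is the closure, from 0 (fully open) to 1 (shut), set as the call begins (left out, the last holds). The fingers move at their own pace and stop on an object; the grip force is fixed at half the most. Time passes only in rows, so rows that do not move let the fingers close. It gives the time, the measured TCP pose, the force, the opening and the grip force at its end, in the units of the state.
- bot.get_obs(): the state, without advancing time (a new reading comes with each control period).
- bot.capture(name): name is "scene" or "top" or "wrist"; returns the picture (400x640x3 uint8, red, green, blue); there is no depth.
- bot.camera_model(name): a dict with "camera_matrix" (3x3 intrinsics, pixels), "dist" ([k1, k2, p1, p2, k3] as OpenCV has them; the pictures are not rectified), "R" (3x3) and "t" (3): a world point X has camera coordinates R X + t. Camera axes: x right, y down, z forward; pixel columns grow to the right and rows downward; lengths in mm; the calibration is good to about 2 mm. A picture is of the moment at which its call begins: read the wrist's pose just before it. camera_model takes no time and is no camera call; for the wrist camera it gives the pose at the moment of the call.
- bot.close_job(): hands the job in; it is judged then, once.
The state is a dict: "time": time; "joint_positions": joint angles; "dq": joint speeds; "tau": joint torques, N m; "tool_pos": TCP position; "tcp_rot": TCP orientation; "contact_force": force on the tool from outside, world axes, zero at the start; "moment": the same for the moment, N m; "grip_width": finger opening in mm; "finger_force": force on a finger pad.
Only numpy, scipy, OpenCV 4.12 (cv2) and the standard library are available. Lean on these libraries where they do the work, as an engineer would, in place of code of your own. Each camera call takes 0.05 s, during which the arm holds its last target. There are 200 camera calls.

## Working session

There is one attempt and no reset: what is moved stays moved. The work goes in short steps, Python scripts to look and compute and a tool call to move; the robot and the scene stay as the last step left them, time stands still between calls to the robot, and variables do not carry over. Pictures are saved under pics/ and viewed, at most 10 in all, crops included, and the job is handed in when it is done.

Besides the shell and the picture viewer there is one more tool, called after "Emit:" as name(argument=value, ...) on one line, values as JSON. carry_out: Moves the arm, as the interface text tells. Its arguments: {"type":"object","properties":{"plan":{"type":"array"},"gripper":{"type":"number"}},"required":["plan"]}

```bash
mkdir -p pics
python3 - <<'E'
from plant import bot
import cv2,numpy as np
print(bot.get_obs(), bot.grip_point_offset)
for n in("scene","top"):
    im=bot.capture(n); cv2.imwrite(f"pics/{n}0.png",im[:,:,::-1]); m=bot.camera_model(n); print(n,{k:np.round(v,4).tolist() for k,v in m.items()})
E
```

```text
{'time': 0.0, 'joint_positions': array([ 1.09202254e+00,  3.42730198e-01,  1.52505249e+00,  1.16121514e-05,
        1.27538869e+00, -1.45981244e-01]), 'dq': array([-1.06871709e-03, -5.44500564e-04,  1.27785068e-03, -1.26803541e-03,
       -1.00072222e-03, -6.51492768e-05]), 'tau': array([-5.28622677e-04, -4.31251752e+01, -2.44213057e+01,  7.18204002e-02,
        5.62207494e-02, -1.15008074e-04]), 'tool_pos': array([171.27937089, 495.82962778, 226.02870534]), 'tcp_rot': array([-3.14003234e+00, -2.40631607e-04,  2.80879654e+00]), 'contact_force': array([ 0.96675277,  1.57935973, -0.49020322]), 'moment': array([0.03300543, 0.00100282, 0.03406879]), 'finger_force': 0.0, 'grip_width': 91.62561484141266} 18.8
scene {'camera_matrix': [[368.1929, 0.0, 319.8301], [0.0, 368.1929, 193.0733], [0.0, 0.0, 1.0]], 'dist': [0.0042, 0.0, 0.0, 0.0, 0.0], 'R': [[0.5782, -0.8157, 0.0197], [-0.4712, -0.3535, -0.8081], [0.6661, 0.4579, -0.5888]], 't': [-337.4097, 331.6061, 537.191]}
top {'camera_matrix': [[513.8789, 0.0, 319.2825], [0.0, 513.8789, 195.252], [0.0, 0.0, 1.0]], 'dist': [0.0205, 0.0, 0.0, 0.0, 0.0], 'R': [[0.0283, -0.9996, -0.005], [-0.9954, -0.0277, -0.0918], [0.0916, 0.0076, -0.9958]], 't': [1.9921, 609.2784, 1364.3838]}
```

View pics/scene0.png

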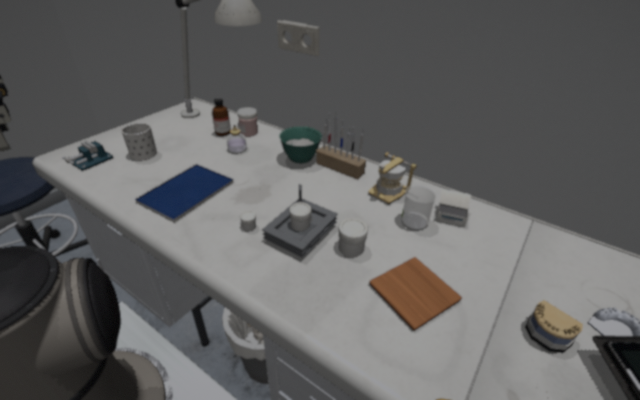

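View pics/top0.png

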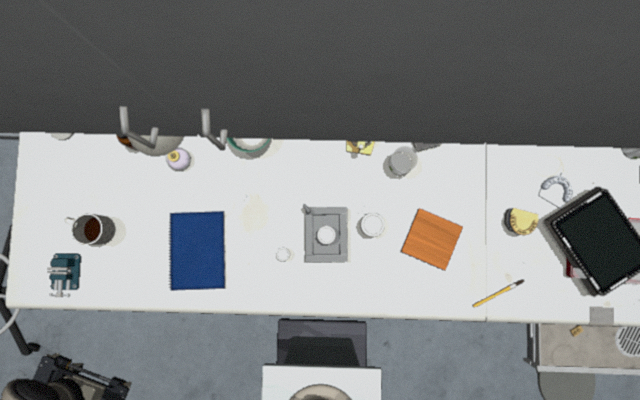

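The top view has three pot-like things: a small one at (283,254), one in the tray at (326,236) and a large one at (372,226). I choose the one in the tray, which is the middle-sized. The tab is at about (305,209), the board at (432,239) and the notebook at (197,250). Next I'll take one close crop and the colour-based measurements.

```bash
cat > h.py <<'E'
from plant import bot
import cv2,numpy as np
from scipy.spatial.transform import Rotation as Rn
def unproj(px,z,m):
    p=cv2.undistortPoints(np.float64(px).reshape(-1,1,2),np.array(m["camera_matrix"]),np.array(m["dist"])).reshape(-1,2)
    R=np.array(m["R"]);t=np.array(m["t"]);d=np.c_[p,np.ones(len(p))]@R;c=-R.T@t
    return c+d*((z-c[2])/d[:,2])[:,None]
def proj(X,m):
    return cv2.projectPoints(np.float64(X).reshape(-1,3),cv2.Rodrigues(np.array(m["R"]))[0],np.array(m["t"]),np.array(m["camera_matrix"]),np.array(m["dist"]))[0].reshape(-1,2)
def rect(mask,z,m):
    c=max(cv2.findContours(mask.astype(np.uint8),cv2.RETR_EXTERNAL,cv2.CHAIN_APPROX_NONE)[0],key=cv2.contourArea).reshape(-1,2)
    return cv2.minAreaRect(unproj(c,z,m)[:,:2].astype(np.float32))
E
python3 - <<'E'
from h import *
im=cv2.imread("pics/top0.png");m=bot.camera_model("top")
i=im.astype(int);b,g,r=i[...,0],i[...,1],i[...,2]
mk=np.zeros(b.shape,bool);mk[190:310,150:250]=1
print("book",rect(mk&(b-r>50),14,m))
mk[:]=0;mk[190:290,390:480]=1
print("board",rect(mk&(r-b>60),14,m))
mk[:]=0;mk[208:275,295:352]=1
print("tray",rect(mk&(r<165),52,m))
print(unproj([[326,236]],89,m),unproj([[305,208]],89,m),unproj([[372,226]],60,m))
cv2.imwrite("pics/c1.png",cv2.resize(im[195:275,265:400],None,fx=5.5,fy=5.5,interpolation=cv2.INTER_CUBIC))
E
```

```text
book ((452.2110595703125, 346.1940612792969), (203.58905029296875, 140.6720428466797), 3.2239906787872314)
board ((500.5118713378906, -288.50341796875), (127.81578826904297, 127.79747009277344), 68.19709777832031)
tray ((502.13031005859375, 2.110614776611328), (142.54335021972656, 119.01116943359375), 1.7978310585021973)
[[498.68456505  -1.63827879  89.        ]] [[569.27118683  54.56795277  89.        ]] [[ 528.7035922  -122.09421681   60.        ]]
```

View pics/c1.png

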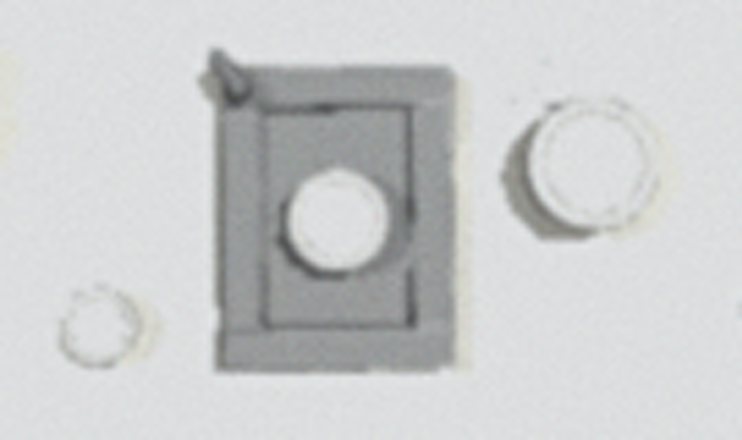

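The crop shows the middle-sized pot in the tray at crop (338,220) and the tab at the upper left, crop (225,75). The smaller pot at (100,328) and the larger one at (595,162) stand apart on the bench. The choice holds, so I'll move over it.

Emit:
carry_out(plan=[{"tx": 26,"ty": -41,"rz": 0.0275},{"tx": 26,"ty": -41,"rz": 0.0275},{"tx": 26,"ty": -41,"rz": 0.0275},{"tx": 26,"ty": -41,"rz": 0.0275},{"tx": 26,"ty": -41,"rz": 0.0275},{"tx": 26,"ty": -41,"rz": 0.0275},{"tx": 26,"ty": -41,"rz": 0.0275},{"tx": 26,"ty": -41,"rz": 0.0275},{"tx": 26,"ty": -41,"rz": 0.0275},{"tx": 26,"ty": -41,"rz": 0.0275},{"tx": 26,"ty": -41,"rz": 0.0275},{"tx": 0,"ty": 0,"rz": 0.0275}], gripper=0)

```text
invalid input at $.plan[0]: expected keys tx, ty, tz, rx, ry, rz
```

Run:
```python
from h import *
o=bot.get_obs();print(o["time"],o["tool_pos"],o["tcp_rot"])
m=bot.camera_model("wrist");im=bot.capture("wrist");cv2.imwrite("pics/w1.png",im[:,:,::-1])
np.save("w1.npy",m,allow_pickle=True)
print(-np.array(m["R"]).T@m["t"],np.array(m["R"])[2],m["camera_matrix"][0][0])
```

```text
0.1 [171.30696461 495.87026818 226.13596534] [-3.14024592e+00 -2.03530429e-04  2.80884973e+00]
[107.14339155 517.36034101 383.16139135] [ 0.23919405 -0.08371873 -0.96735587] 317.8945180601344
```

View pics/w1.png

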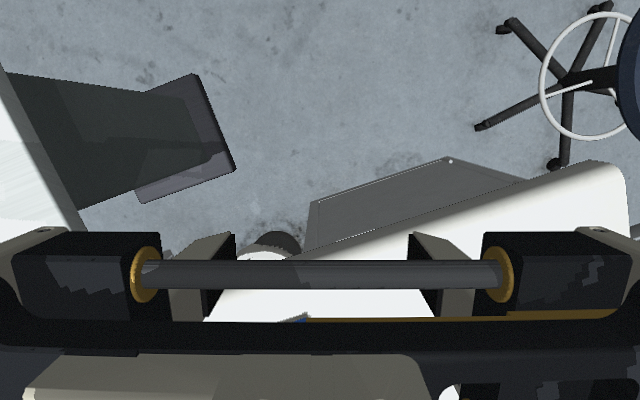

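The wrist view still shows the start pose, because the move was refused: every row needs all six keys. I'll send it again.

Emit:
carry_out(plan=[{"tx": 27,"ty": -41,"tz": 0,"rx": 0,"ry": 0,"rz": 0.0275},{"tx": 27,"ty": -41,"tz": 0,"rx": 0,"ry": 0,"rz": 0.0275},{"tx": 27,"ty": -41,"tz": 0,"rx": 0,"ry": 0,"rz": 0.0275},{"tx": 27,"ty": -41,"tz": 0,"rx": 0,"ry": 0,"rz": 0.0275},{"tx": 27,"ty": -41,"tz": 0,"rx": 0,"ry": 0,"rz": 0.0275},{"tx": 27,"ty": -41,"tz": 0,"rx": 0,"ry": 0,"rz": 0.0275},{"tx": 27,"ty": -41,"tz": 0,"rx": 0,"ry": 0,"rz": 0.0275},{"tx": 27,"ty": -41,"tz": 0,"rx": 0,"ry": 0,"rz": 0.0275},{"tx": 27,"ty": -41,"tz": 0,"rx": 0,"ry": 0,"rz": 0.0275},{"tx": 27,"ty": -41,"tz": 0,"rx": 0,"ry": 0,"rz": 0.0275},{"tx": 27,"ty": -41,"tz": 0,"rx": 0,"ry": 0,"rz": 0.0275},{"tx": 27,"ty": -41,"tz": 0,"rx": 0,"ry": 0,"rz": 0.0275}], gripper=0)

```text
time: 1.35
tool_pos: [496.1, 2.2, 226.6]
tcp_rot: [3.141, -0.0, 3.14]
contact_force: [-0.0, 0.3, -0.2]
grip_width: 91.7
finger_force: 0.0
```

Run:
```python
from h import *
o=bot.get_obs();print(o["time"],o["tool_pos"],o["tcp_rot"],o["contact_force"])
m=bot.camera_model("top")
im=cv2.imread("pics/top0.png");i=im.astype(int)
mk=np.zeros(im.shape[:2],bool);mk[222:249,315:338]=1
mask=mk&(i.min(2)>205)
print("pot",rect(mask,77,m))
g=proj([[498,-2,77],[571,54,77]],m);print(g)
```

```text
1.35 [496.14593075   2.23994449 226.63910274] [ 3.14133081e+00 -1.39208123e-04  3.13953341e+00] [-0.04209615  0.27413913 -0.1962822 ]
pot ((502.7441711425781, -1.6284942626953125), (40.5882682800293, 41.713993072509766), 65.00043487548828)
[[326.09529462 236.32787743]
 [305.38847198 207.65330885]]
```

Emit:
carry_out(plan=[{"tx": 5,"ty": -4,"tz": -25,"rx": 0,"ry": 0,"rz": 0},{"tx": 0,"ty": 0,"tz": -25,"rx": 0,"ry": 0,"rz": 0},{"tx": 0,"ty": 0,"tz": -25,"rx": 0,"ry": 0,"rz": 0},{"tx": 0,"ty": 0,"tz": -25,"rx": 0,"ry": 0,"rz": 0},{"tx": 0,"ty": 0,"tz": -25,"rx": 0,"ry": 0,"rz": 0},{"tx": 0,"ty": 0,"tz": -20,"rx": 0,"ry": 0,"rz": 0},{"tx": 0,"ty": 0,"tz": -15,"rx": 0,"ry": 0,"rz": 0},{"tx": 0,"ty": 0,"tz": -10,"rx": 0,"ry": 0,"rz": 0},{"tx": 0,"ty": 0,"tz": -8,"rx": 0,"ry": 0,"rz": 0},{"tx": 0,"ty": 0,"tz": -4,"rx": 0,"ry": 0,"rz": 0},{"tx": 0,"ty": 0,"tz": 0,"rx": 0,"ry": 0,"rz": 0}])

```text
time: 2.45
tool_pos: [500.5, 0.2, 44.6]
tcp_rot: [3.141, -0.0, 3.139]
contact_force: [-0.2, -0.6, 0.6]
grip_width: 91.8
finger_force: 0.0
```

Emit:
carry_out(plan=[{"tx": 0,"ty": 0,"tz": 0,"rx": 0,"ry": 0,"rz": 0},{"tx": 0,"ty": 0,"tz": 0,"rx": 0,"ry": 0,"rz": 0},{"tx": 0,"ty": 0,"tz": 0,"rx": 0,"ry": 0,"rz": 0},{"tx": 0,"ty": 0,"tz": 0,"rx": 0,"ry": 0,"rz": 0},{"tx": 0,"ty": 0,"tz": 0,"rx": 0,"ry": 0,"rz": 0},{"tx": 0,"ty": 0,"tz": 0,"rx": 0,"ry": 0,"rz": 0},{"tx": 0,"ty": 0,"tz": 0,"rx": 0,"ry": 0,"rz": 0},{"tx": 0,"ty": 0,"tz": 0,"rx": 0,"ry": 0,"rz": 0}], gripper=1)

```text
time: 3.25
tool_pos: [500.6, 0.2, 44.8]
tcp_rot: [3.142, 0.0, 3.139]
contact_force: [-0.2, -0.9, 0.9]
grip_width: 47.5
finger_force: 30.0
```

Emit:
carry_out(plan=[{"tx": 0,"ty": 0,"tz": 5,"rx": 0,"ry": 0,"rz": 0},{"tx": 0,"ty": 0,"tz": 10,"rx": 0,"ry": 0,"rz": 0},{"tx": 0,"ty": 0,"tz": 15,"rx": 0,"ry": 0,"rz": 0},{"tx": 0,"ty": 0,"tz": 20,"rx": 0,"ry": 0,"rz": 0},{"tx": 0,"ty": 0,"tz": 20,"rx": 0,"ry": 0,"rz": 0},{"tx": 0,"ty": 0,"tz": 20,"rx": 0,"ry": 0,"rz": 0},{"tx": 0,"ty": -15,"tz": 10,"rx": 0,"ry": 0,"rz": 0},{"tx": 0,"ty": -25,"tz": 0,"rx": 0,"ry": 0,"rz": 0},{"tx": 0,"ty": -30,"tz": 0,"rx": 0,"ry": 0,"rz": 0},{"tx": 0,"ty": -30,"tz": 0,"rx": 0,"ry": 0,"rz": 0},{"tx": 0,"ty": -30,"tz": 0,"rx": 0,"ry": 0,"rz": 0},{"tx": 0,"ty": -30,"tz": 0,"rx": 0,"ry": 0,"rz": 0}])

```text
time: 4.45
tool_pos: [499.9, -162.0, 144.8]
tcp_rot: [-3.141, -0.0, 3.138]
contact_force: [-0.4, -0.5, 0.4]
grip_width: 47.4
finger_force: 30.0
```

Emit:
carry_out(plan=[{"tx": 0,"ty": -30,"tz": 0,"rx": 0,"ry": 0,"rz": 0},{"tx": 0,"ty": -30,"tz": 0,"rx": 0,"ry": 0,"rz": 0},{"tx": 0,"ty": -30,"tz": 0,"rx": 0,"ry": 0,"rz": 0},{"tx": 0,"ty": -25,"tz": 0,"rx": 0,"ry": 0,"rz": 0},{"tx": 0,"ty": -13,"tz": -10,"rx": 0,"ry": 0,"rz": 0},{"tx": 0,"ty": 0,"tz": -20,"rx": 0,"ry": 0,"rz": 0},{"tx": 0,"ty": 0,"tz": -20,"rx": 0,"ry": 0,"rz": 0},{"tx": 0,"ty": 0,"tz": -20,"rx": 0,"ry": 0,"rz": 0},{"tx": 0,"ty": 0,"tz": -20,"rx": 0,"ry": 0,"rz": 0},{"tx": 0,"ty": 0,"tz": -10,"rx": 0,"ry": 0,"rz": 0},{"tx": 0,"ty": 0,"tz": 0,"rx": 0,"ry": 0,"rz": 0},{"tx": 0,"ty": 0,"tz": 0,"rx": 0,"ry": 0,"rz": 0}])

```text
time: 5.65
tool_pos: [500.6, -287.9, 45.1]
tcp_rot: [-3.141, 0.0, 3.139]
contact_force: [0.0, -0.3, 0.2]
grip_width: 47.5
finger_force: 30.0
```

Emit:
carry_out(plan=[{"tx": 0,"ty": 0,"tz": -6,"rx": 0,"ry": 0,"rz": 0},{"tx": 0,"ty": 0,"tz": -4,"rx": 0,"ry": 0,"rz": 0},{"tx": 0,"ty": 0,"tz": -2,"rx": 0,"ry": 0,"rz": 0},{"tx": 0,"ty": 0,"tz": -1,"rx": 0,"ry": 0,"rz": 0},{"tx": 0,"ty": 0,"tz": 0,"rx": 0,"ry": 0,"rz": 0},{"tx": 0,"ty": 0,"tz": 0,"rx": 0,"ry": 0,"rz": 0}])

```text
time: 6.25
tool_pos: [500.6, -287.8, 31.9]
tcp_rot: [-3.142, 0.0, 3.139]
contact_force: [-0.8, -0.1, 0.2]
grip_width: 47.7
finger_force: 30.0
```

Emit:
carry_out(plan=[{"tx": 0,"ty": 0,"tz": -0.7,"rx": 0,"ry": 0,"rz": 0},{"tx": 0,"ty": 0,"tz": 0,"rx": 0,"ry": 0,"rz": 0},{"tx": 0,"ty": 0,"tz": 0,"rx": 0,"ry": 0,"rz": 0}])

```text
time: 6.55
tool_pos: [500.5, -287.8, 31.1]
tcp_rot: [3.142, 0.0, 3.139]
contact_force: [0.2, -0.2, -0.4]
grip_width: 47.6
finger_force: 30.0
```

Emit:
carry_out(plan=[{"tx": 0,"ty": 0,"tz": 0,"rx": 0,"ry": 0,"rz": 0},{"tx": 0,"ty": 0,"tz": 0,"rx": 0,"ry": 0,"rz": 0},{"tx": 0,"ty": 0,"tz": 0,"rx": 0,"ry": 0,"rz": 0},{"tx": 0,"ty": 0,"tz": 0,"rx": 0,"ry": 0,"rz": 0},{"tx": 0,"ty": 0,"tz": 0,"rx": 0,"ry": 0,"rz": 0},{"tx": 0,"ty": 0,"tz": 0,"rx": 0,"ry": 0,"rz": 0},{"tx": 0,"ty": 0,"tz": 0,"rx": 0,"ry": 0,"rz": 0},{"tx": 0,"ty": 0,"tz": 0,"rx": 0,"ry": 0,"rz": 0}], gripper=0)

```text
time: 7.35
tool_pos: [500.5, -287.8, 31.0]
tcp_rot: [3.142, 0.0, 3.139]
contact_force: [-0.0, -1.0, -0.2]
grip_width: 91.6
finger_force: 0.0
```

Emit:
carry_out(plan=[{"tx": 0,"ty": 0,"tz": 10,"rx": 0,"ry": 0,"rz": 0},{"tx": 0,"ty": 0,"tz": 20,"rx": 0,"ry": 0,"rz": 0},{"tx": 0,"ty": 0,"tz": 35,"rx": 0,"ry": 0,"rz": 0},{"tx": 0,"ty": 0,"tz": 35,"rx": 0,"ry": 0,"rz": 0},{"tx": 0,"ty": 0,"tz": 35,"rx": 0,"ry": 0,"rz": 0},{"tx": 0,"ty": 10,"tz": 35,"rx": 0,"ry": 0,"rz": 0},{"tx": 10,"ty": 25,"tz": 35,"rx": 0,"ry": 0,"rz": 0.06},{"tx": 10,"ty": 40,"tz": 15,"rx": 0,"ry": 0,"rz": 0.06},{"tx": 10,"ty": 40,"tz": 0,"rx": 0,"ry": 0,"rz": 0.06}])

```text
time: 8.25
tool_pos: [531.7, -172.4, 255.0]
tcp_rot: [-3.138, 0.006, -2.963]
contact_force: [0.5, 0.4, -0.3]
grip_width: 91.7
finger_force: 0.0
```

Emit:
carry_out(plan=[{"tx": 10,"ty": 40,"tz": 0,"rx": 0,"ry": 0,"rz": 0.08},{"tx": 10,"ty": 40,"tz": 0,"rx": 0,"ry": 0,"rz": 0.08},{"tx": 10,"ty": 40,"tz": 0,"rx": 0,"ry": 0,"rz": 0.08},{"tx": 10,"ty": 40,"tz": 0,"rx": 0,"ry": 0,"rz": 0.08},{"tx": 0,"ty": 40,"tz": 0,"rx": 0,"ry": 0,"rz": 0.08},{"tx": 0,"ty": 28,"tz": 0,"rx": 0,"ry": 0,"rz": 0.08},{"tx": 0,"ty": 0,"tz": 0,"rx": 0,"ry": 0,"rz": 0.015},{"tx": 0,"ty": 0,"tz": 0,"rx": 0,"ry": 0,"rz": 0}])

```text
time: 9.05
tool_pos: [570.4, 55.5, 251.6]
tcp_rot: [-3.141, 0.0, -2.468]
contact_force: [-0.0, 0.3, -1.1]
grip_width: 91.9
finger_force: 0.0
```

Run:
```python
from h import *
o=bot.get_obs();print(o["time"],o["tool_pos"],o["tcp_rot"],o["contact_force"])
m=bot.camera_model("wrist");im=bot.capture("wrist")[:,:,::-1].copy();cv2.imwrite("pics/w2.png",im)
import pickle;pickle.dump(m,open("w2.pkl","wb"))
mt=bot.camera_model("top");t=bot.capture("top")[:,:,::-1].copy();cv2.imwrite("pics/top2.png",t)
```

```text
9.05 [570.38075619  55.49796973 251.63295773] [-3.14093653e+00  1.53244090e-04 -2.46847988e+00] [-0.00166764  0.288416   -1.08630876]
```

View pics/w2.png

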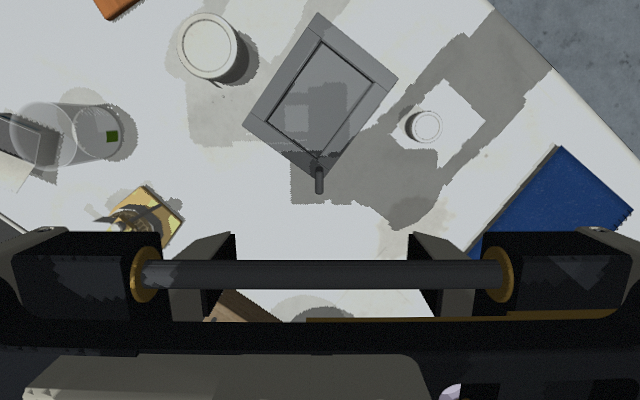

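The wrist view shows the empty tray with the fin at about (319,180). The far corner is at (319,13), with side corners at (398,79) and (243,122). I'll fit the tray pose to these.

Run:
```python
from h import *
import pickle
from scipy.optimize import least_squares
m=pickle.load(open("w2.pkl","rb"));im=cv2.imread("pics/w2.png")
P=np.array([[-73,-56,15],[73,-56,15],[-73,56,15]],float)   # far, side corners
px=np.array([[319,13],[243,122],[398,79]],float)
def W(p,X): 
    c,s=np.cos(p[2]),np.sin(p[2]);return np.c_[X[:,0]*c-X[:,1]*s+p[0],X[:,0]*s+X[:,1]*c+p[1],X[:,2]+25]
r=least_squares(lambda p:(proj(W(p,P),m)-px).ravel(),[502,2,.03]);print(r.x,r.fun.round(1))
p=r.x
C=np.array([[-73,-56,15],[73,-56,15],[73,56,15],[-73,56,15]],float)
d=np.array([np.cos(.644),np.sin(.644)])*13;n=np.array([-d[1],d[0]])/13*4.5
F=np.array([[*(np.array([68,51])+a*d+b*n),z] for z in(15,52) for a,b in((1,1),(1,-1),(-1,-1),(-1,1))])
for z in(15,37): print(W(p,np.array([[68,51,z]])))
big=cv2.resize(im,None,fx=4,fy=4,interpolation=cv2.INTER_CUBIC)
for Q in(C,F[:4],F[4:]): cv2.polylines(big,[np.int32(proj(W(p,Q),m)*4+1.5)],True,(0,0,255),1)
cv2.imwrite("pics/w2o.png",big[0:840,900:1640][240:])
# pot & board check in top
t=cv2.imread("pics/top2.png").astype(int);mt=bot.camera_model("top")
mk=np.zeros(t.shape[:2],bool);mk[195:280,395:470]=1
print("pot on board",rect(mk&(t.min(2)>185)&(np.add.outer(abs(np.arange(400)-240),abs(np.arange(640)-432))<22),63,mt))
# book corners in wrist: only near part
print(unproj([[560,146],[632,212]],14,m))
```

```text
[ 5.04085626e+02 -1.29128412e+00  1.64477777e-02] [ 0.1 -2.1 -2.4  2.   2.2  0.6]
[[571.23762894  50.820216    40.        ]]
[[571.23762894  50.820216    62.        ]]
pot on board ((502.65911865234375, -287.5075988769531), (43.75559997558594, 42.87300109863281), 45.968624114990234)
[[354.81177441 265.28088013  14.        ]
 [348.55600847 411.95190728  14.        ]]
```

View pics/w2o.png

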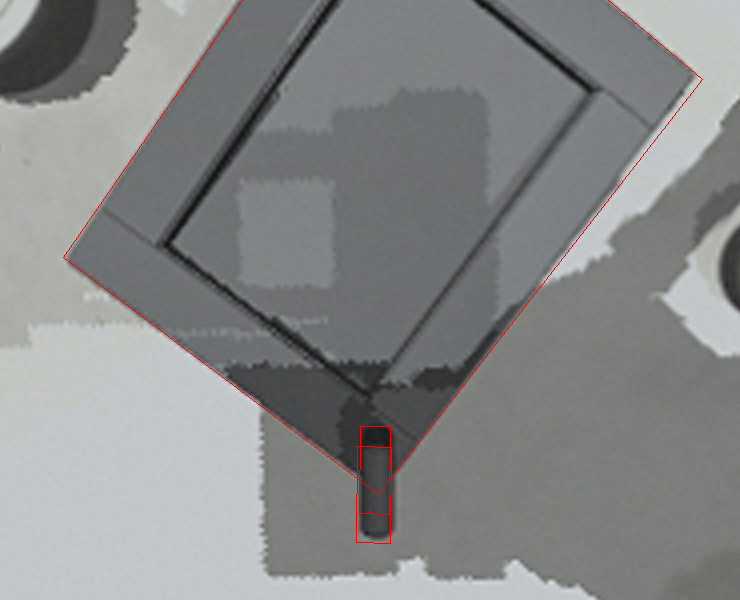

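View pics/top2.png

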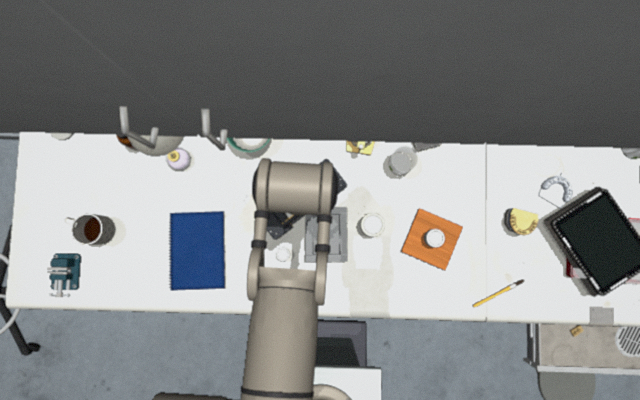

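The overlay fits the fin and rim to about 1–2 mm, and the pot stands upright near the board's centre at (435,238). Next I'll check the finger centre line against the camera model, since the fingers must close evenly on the fin.

Run:
```python
from h import *
import pickle
m=pickle.load(open("w2.pkl","rb"))
T=np.array([570.38,55.5,251.63]);yaw=-2.4685
n=np.array([np.sin(yaw),-np.cos(yaw),0]);print("n",n)
print(proj([T+46*n,T-46*n,T,T-[0,0,174.6],T-[0,0,189.6]],m).round(1))
# fin top outline: columns for real fin at crop 377 -> 
for u,v in((900+361,240+500),(900+393,240+500)): print(unproj([[u/4,v/4]],77,m).round(1))
print(unproj([[(900+377)/4,(240+537)/4]],77,m).round(1))
```

```text
n [-0.6234071   0.78189743  0.        ]
[[408.5 251.7]
 [236.3 251.8]
 [322.4 251.9]
 [322.  185.6]
 [322.  182.9]]
[[574.4  49.5  77. ]]
[[569.1  56.1  77. ]]
[[579.6  59.1  77. ]]
```

Emit:
carry_out(plan=[{"tx": -1,"ty": -4.5,"tz": -20,"rx": 0,"ry": 0,"rz": 0},{"tx": 0,"ty": 0,"tz": -25,"rx": 0,"ry": 0,"rz": 0},{"tx": 0,"ty": 0,"tz": -25,"rx": 0,"ry": 0,"rz": 0},{"tx": 0,"ty": 0,"tz": -25,"rx": 0,"ry": 0,"rz": 0},{"tx": 0,"ty": 0,"tz": -25,"rx": 0,"ry": 0,"rz": 0},{"tx": 0,"ty": 0,"tz": -20,"rx": 0,"ry": 0,"rz": 0},{"tx": 0,"ty": 0,"tz": -13,"rx": 0,"ry": 0,"rz": 0},{"tx": 0,"ty": 0,"tz": 0,"rx": 0,"ry": 0,"rz": 0},{"tx": 0,"ty": 0,"tz": 0,"rx": 0,"ry": 0,"rz": 0},{"tx": 0,"ty": 0,"tz": 0,"rx": 0,"ry": 0,"rz": 0}], gripper=0.67)

```text
time: 10.15
tool_pos: [570.4, 50.4, 99.3]
tcp_rot: [-3.14, 0.002, -2.47]
contact_force: [0.1, 0.5, -0.7]
grip_width: 30.5
finger_force: 0.0
```

Run:
```python
from h import *
import pickle
o=bot.get_obs();print(o["time"],o["tool_pos"],o["tcp_rot"],o["grip_width"])
m=bot.camera_model("wrist");im=bot.capture("wrist")[:,:,::-1].copy();cv2.imwrite("pics/w3.png",im)
pickle.dump(m,open("w3.pkl","wb"))
T=o["tool_pos"];yaw=o["tcp_rot"][2];n=np.array([np.sin(yaw),-np.cos(yaw),0])
print(proj([T+15*n,T-15*n,T,T+[0,0,77-T[2]]],m).round(1))
cv2.imwrite("pics/w3c.png",cv2.resize(im[150:310,220:420],None,fx=3.7,fy=3.7,interpolation=cv2.INTER_CUBIC))
```

```text
10.15 [570.35109359  50.40504095  99.30256267] [-3.14014277e+00  1.72614283e-03 -2.46987974e+00] 30.531314698764987
[[350.5 251.9]
 [294.2 251.9]
 [322.4 251.9]
 [322.3 236.9]]
```

View pics/w3c.png

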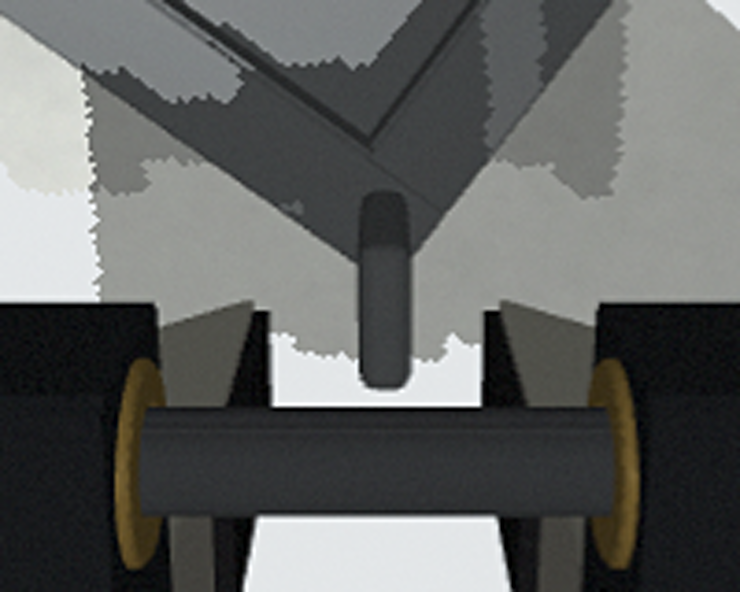

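The fin is centred at crop column 385 and the fingers at 377, so the fin sits about 1.3 mm to the right. I'll shift by that much, go partly down, and measure again numerically.

Emit:
carry_out(plan=[{"tx": -0.8,"ty": 1,"tz": 0,"rx": 0,"ry": 0,"rz": 0},{"tx": 0,"ty": 0,"tz": -10,"rx": 0,"ry": 0,"rz": 0},{"tx": 0,"ty": 0,"tz": -9,"rx": 0,"ry": 0,"rz": 0},{"tx": 0,"ty": 0,"tz": 0,"rx": 0,"ry": 0,"rz": 0},{"tx": 0,"ty": 0,"tz": 0,"rx": 0,"ry": 0,"rz": 0}], gripper=0.72)

```text
time: 10.7
tool_pos: [568.4, 51.8, 78.4]
tcp_rot: [3.141, -0.001, -2.469]
contact_force: [-0.2, 0.2, -0.0]
grip_width: 25.7
finger_force: 0.0
```

Run:
```python
from h import *
o=bot.get_obs();print(o["time"],o["tool_pos"],o["tcp_rot"],o["grip_width"])
im=bot.capture("wrist")[:,:,::-1].copy();cv2.imwrite("pics/w4.png",im)
g=im.mean(2)
for r in(238,242,246,250,254): print(r,g[r,285:360].astype(int).tolist())
```

```text
10.7 [568.37397306  51.75751531  78.44127509] [ 3.14067178e+00 -9.05218571e-04 -2.46939707e+00] 25.705158245986837
238 [82, 80, 80, 77, 82, 79, 64, 24, 13, 14, 15, 20, 85, 161, 155, 155, 153, 154, 156, 156, 156, 155, 158, 155, 155, 150, 113, 41, 61, 61, 60, 64, 69, 65, 66, 66, 67, 66, 65, 63, 59, 55, 58, 110, 157, 154, 154, 153, 154, 155, 154, 156, 157, 156, 154, 155, 154, 154, 156, 158, 146, 35, 1, 11, 13, 12, 35, 77, 82, 80, 80, 80, 79, 81, 79]
242 [79, 79, 78, 80, 78, 64, 20, 14, 11, 13, 8, 16, 87, 162, 157, 154, 155, 156, 156, 156, 157, 156, 156, 157, 155, 160, 146, 37, 57, 59, 63, 65, 67, 68, 65, 66, 66, 65, 67, 64, 58, 55, 59, 115, 161, 157, 156, 157, 158, 155, 154, 155, 156, 157, 155, 155, 154, 158, 158, 159, 145, 35, 3, 14, 20, 12, 15, 38, 77, 82, 77, 80, 80, 80, 78]
246 [77, 80, 82, 79, 65, 23, 14, 16, 17, 15, 7, 18, 84, 165, 157, 157, 156, 156, 157, 155, 156, 157, 154, 154, 157, 157, 146, 40, 55, 60, 63, 65, 65, 67, 67, 65, 68, 64, 64, 63, 58, 54, 57, 116, 162, 157, 155, 156, 155, 155, 157, 154, 155, 158, 155, 156, 158, 157, 156, 162, 147, 35, 2, 15, 14, 14, 15, 11, 41, 72, 80, 81, 79, 80, 79]
250 [80, 80, 79, 64, 5, 15, 9, 11, 15, 9, 9, 0, 75, 163, 156, 153, 155, 156, 154, 154, 155, 154, 156, 156, 157, 160, 148, 37, 55, 59, 62, 66, 66, 66, 68, 66, 65, 64, 66, 63, 59, 56, 60, 113, 161, 159, 156, 157, 156, 157, 155, 152, 188, 243, 231, 154, 154, 155, 155, 161, 147, 0, 10, 9, 17, 10, 12, 11, 11, 37, 75, 82, 81, 80, 81]
254 [80, 81, 64, 5, 2, 11, 15, 15, 11, 3, 15, 4, 73, 165, 156, 155, 156, 154, 152, 151, 151, 156, 150, 152, 155, 156, 146, 40, 64, 60, 60, 65, 66, 64, 67, 65, 66, 66, 66, 63, 60, 55, 58, 114, 161, 158, 157, 155, 156, 155, 149, 149, 180, 236, 234, 233, 234, 234, 236, 243, 235, 0, 8, 9, 17, 9, 15, 11, 15, 9, 38, 75, 83, 80, 78]
```

The fin is now 0.8 mm to the left of centre. I'll correct that while going down to grasp height, then check again before closing.

Emit:
carry_out(plan=[{"tx": 0.5,"ty": -0.6,"tz": 0,"rx": 0,"ry": 0,"rz": 0},{"tx": 0,"ty": 0,"tz": -8,"rx": 0,"ry": 0,"rz": 0},{"tx": 0,"ty": 0,"tz": -8,"rx": 0,"ry": 0,"rz": 0},{"tx": 0,"ty": 0,"tz": -8,"rx": 0,"ry": 0,"rz": 0},{"tx": 0,"ty": 0,"tz": -6,"rx": 0,"ry": 0,"rz": 0},{"tx": 0,"ty": 0,"tz": -3,"rx": 0,"ry": 0,"rz": 0},{"tx": 0,"ty": 0,"tz": 0,"rx": 0,"ry": 0,"rz": 0},{"tx": 0,"ty": 0,"tz": 0,"rx": 0,"ry": 0,"rz": 0},{"tx": 0,"ty": 0,"tz": 0,"rx": 0,"ry": 0,"rz": 0}], gripper=0.8)

```text
time: 11.65
tool_pos: [569.5, 51.1, 46.4]
tcp_rot: [-3.141, 0.001, -2.469]
contact_force: [0.5, -1.0, -0.6]
grip_width: 18.7
finger_force: 0.0
```

```bash
cat >> h.py <<'E'
def fin(name):
    o=bot.get_obs();print(round(o["time"],2),o["tool_pos"].round(1),o["tcp_rot"].round(3),round(o["grip_width"],1),o["contact_force"].round(1))
    im=bot.capture("wrist")[:,:,::-1].copy();cv2.imwrite(name,im);g=im.mean(2)
    for r in(228,232,236,240,246): print(r,g[r,290:355].astype(int).tolist())
E
python3 -c "
from h import *
fin('pics/w5.png')"
```

```text
11.65 [569.5  51.1  46.4] [-3.141e+00  1.000e-03 -2.469e+00] 18.7 [ 0.5 -1.  -0.6]
228 [71, 70, 69, 72, 71, 74, 71, 70, 72, 71, 71, 70, 69, 69, 70, 71, 72, 71, 70, 71, 69, 73, 71, 70, 67, 43, 43, 42, 43, 45, 42, 44, 45, 43, 46, 46, 42, 43, 42, 61, 71, 72, 70, 68, 65, 61, 67, 71, 71, 69, 70, 71, 70, 72, 70, 71, 70, 67, 111, 172, 165, 167, 158, 125, 126]
232 [71, 69, 73, 76, 77, 86, 84, 85, 86, 78, 71, 71, 71, 74, 68, 70, 73, 70, 70, 71, 70, 71, 71, 66, 38, 43, 45, 44, 48, 46, 47, 45, 47, 47, 45, 46, 42, 45, 42, 45, 59, 72, 71, 69, 70, 71, 71, 70, 72, 69, 62, 65, 67, 76, 85, 85, 82, 78, 82, 113, 152, 169, 167, 165, 166]
236 [83, 85, 83, 84, 84, 83, 83, 85, 82, 53, 12, 18, 15, 21, 53, 70, 69, 71, 69, 69, 69, 71, 70, 57, 40, 45, 47, 47, 46, 45, 46, 45, 44, 45, 49, 45, 46, 45, 45, 40, 46, 73, 74, 68, 72, 70, 70, 74, 70, 37, 10, 15, 10, 24, 64, 83, 82, 84, 86, 85, 83, 86, 81, 83, 82]
240 [84, 83, 84, 85, 84, 83, 86, 82, 67, 9, 16, 16, 13, 17, 39, 74, 69, 70, 68, 69, 69, 71, 66, 47, 41, 45, 44, 45, 45, 44, 48, 48, 49, 47, 48, 47, 45, 42, 44, 41, 48, 66, 74, 70, 70, 71, 70, 66, 54, 13, 7, 16, 10, 13, 39, 83, 84, 83, 83, 83, 84, 83, 85, 85, 86]
246 [87, 83, 83, 84, 82, 86, 82, 52, 8, 13, 17, 14, 11, 22, 80, 132, 81, 64, 67, 68, 70, 72, 65, 38, 43, 46, 47, 48, 46, 49, 46, 46, 49, 45, 46, 47, 48, 45, 46, 44, 44, 59, 64, 69, 119, 170, 164, 167, 152, 37, 8, 14, 13, 10, 15, 28, 69, 84, 84, 85, 86, 86, 82, 84, 83]
```

It is centred to about 0.25 mm, so I'll close.

Emit:
carry_out(plan=[{"tx": 0,"ty": 0,"tz": -0.5,"rx": 0,"ry": 0,"rz": 0},{"tx": 0,"ty": 0,"tz": 0,"rx": 0,"ry": 0,"rz": 0},{"tx": 0,"ty": 0,"tz": 0,"rx": 0,"ry": 0,"rz": 0},{"tx": 0,"ty": 0,"tz": 0,"rx": 0,"ry": 0,"rz": 0},{"tx": 0,"ty": 0,"tz": 0,"rx": 0,"ry": 0,"rz": 0},{"tx": 0,"ty": 0,"tz": 0,"rx": 0,"ry": 0,"rz": 0}], gripper=1)

```text
time: 12.3
tool_pos: [569.3, 51.1, 45.7]
tcp_rot: [-3.141, 0.0, -2.469]
contact_force: [-0.7, 0.1, 1.8]
grip_width: 8.8
finger_force: 30.0
```

Run:
```python
from h import *
o=bot.get_obs();print(o["tool_pos"].round(2),o["contact_force"].round(1),o["moment"].round(2),o["grip_width"])
phi=.644+.02;d=np.array([np.cos(phi),np.sin(phi),0]);a=np.array([d[1],-d[0],0])
grip_z=o["tool_pos"][2]
# TCP relative to pivot: along d 172.8, up from pivot z=37
v=172.8*d+np.array([0,0,grip_z-37])
prev=v
for k in range(1,9):
    R=Rn.from_rotvec(a*np.radians(2*k));c=R.apply(v);print(k,(c-prev).round(2));prev=c
print("rot/step",(a*np.radians(2)).round(4))
```

```text
[569.29  51.11  45.68] [-0.7  0.1  1.8] [0.1  0.13 0.22] 8.790992589773174
1 [-0.32 -0.25  6.03]
2 [-0.49 -0.38  6.01]
3 [-0.65 -0.51  5.98]
4 [-0.82 -0.64  5.95]
5 [-0.98 -0.77  5.91]
6 [-1.14 -0.89  5.86]
7 [-1.3  -1.02  5.81]
8 [-1.46 -1.14  5.75]
rot/step [ 0.0215 -0.0275  0.    ]
```

Gripped, with the opening at 8.8 mm. Next is the peel: an arc about the far corner, 1° per row.

Emit:
carry_out(plan=[{"tx": -0.15,"ty": -0.1,"tz": 3,"rx": 0.0108,"ry": -0.0138,"rz": 0},{"tx": -0.17,"ty": -0.15,"tz": 3,"rx": 0.0108,"ry": -0.0138,"rz": 0},{"tx": -0.25,"ty": -0.2,"tz": 3,"rx": 0.0108,"ry": -0.0138,"rz": 0},{"tx": -0.25,"ty": -0.2,"tz": 3,"rx": 0.0108,"ry": -0.0138,"rz": 0},{"tx": 0,"ty": 0,"tz": 0,"rx": 0,"ry": 0,"rz": 0},{"tx": 0,"ty": 0,"tz": 0,"rx": 0,"ry": 0,"rz": 0}])

```text
time: 12.9
tool_pos: [568.3, 50.5, 57.9]
tcp_rot: [-3.141, 0.071, -2.47]
contact_force: [0.1, 0.4, 0.1]
grip_width: 8.6
finger_force: 30.0
```

Run:
```python
from h import *
o=bot.get_obs();print(o["tool_pos"].round(2),o["contact_force"].round(1),o["moment"].round(2),o["grip_width"])
z=Rn.from_euler("xyz",o["tcp_rot"]).as_matrix()[:,2];print(np.degrees(np.arccos(-z[2])),z.round(3))
im=bot.capture("wrist")[:,:,::-1];cv2.imwrite("pics/w6.png",im)
a=cv2.imread("pics/w5.png")
```

```text
[568.35  50.47  57.91] [0.1 0.4 0.1] [ 0.26 -0.05  0.22] 8.640116729420969
4.0404029788028675 [ 0.055  0.043 -0.998]
```

View pics/w6.png

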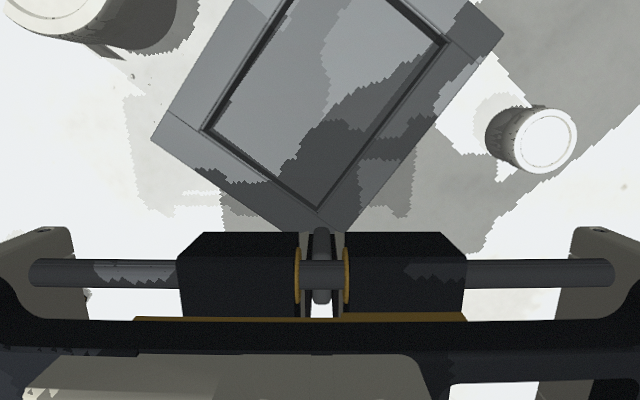

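The tray is rotating with the tool: its side corners are at (152,140) and (503,33), and the fin is firmly between the pads. I'll continue the arc to 12°.

Emit:
carry_out(plan=[{"tx": -0.3,"ty": -0.25,"tz": 3,"rx": 0.0108,"ry": -0.0138,"rz": 0},{"tx": -0.35,"ty": -0.25,"tz": 3,"rx": 0.0108,"ry": -0.0138,"rz": 0},{"tx": -0.4,"ty": -0.3,"tz": 3,"rx": 0.0108,"ry": -0.0138,"rz": 0},{"tx": -0.4,"ty": -0.35,"tz": 2.95,"rx": 0.0108,"ry": -0.0138,"rz": 0},{"tx": -0.5,"ty": -0.35,"tz": 2.95,"rx": 0.0108,"ry": -0.0138,"rz": 0},{"tx": -0.5,"ty": -0.4,"tz": 2.95,"rx": 0.0108,"ry": -0.0138,"rz": 0},{"tx": -0.55,"ty": -0.45,"tz": 2.95,"rx": 0.0108,"ry": -0.0138,"rz": 0},{"tx": -0.6,"ty": -0.45,"tz": 2.95,"rx": 0.0108,"ry": -0.0138,"rz": 0},{"tx": 0,"ty": 0,"tz": 0,"rx": 0,"ry": 0,"rz": 0},{"tx": 0,"ty": 0,"tz": 0,"rx": 0,"ry": 0,"rz": 0}])

```text
time: 13.95
tool_pos: [564.7, 47.5, 81.4]
tcp_rot: [-3.14, 0.21, -2.469]
contact_force: [-0.8, 1.3, 0.3]
grip_width: 8.8
finger_force: 30.0
```

Run:
```python
from h import *
o=bot.get_obs();print(o["tool_pos"].round(2),o["contact_force"].round(1),o["moment"].round(2),o["grip_width"])
z=Rn.from_euler("xyz",o["tcp_rot"]).as_matrix()[:,2];print(np.degrees(np.arccos(-z[2])))
cv2.imwrite("pics/w7.png",bot.capture("wrist")[:,:,::-1])
# does the tray image stay fixed in the hand? template match of well corner patch
a,b=cv2.imread("pics/w5.png",0),cv2.imread("pics/w6.png",0);c=cv2.imread("pics/w7.png",0)
e=lambda x:cv2.Canny(x,40,120)
for (x,y) in((205,130),(445,45),(317,208),(152,140),(503,33)):
    t=b[max(y-18,0):y+18,x-18:x+18]
    for n,q in(("w5",a),("w7",c)):
        r=cv2.matchTemplate(q,t,cv2.TM_CCOEFF_NORMED);_,s,_,l=cv2.minMaxLoc(r);print((x,y),n,round(s,2),(l[0]+18,l[1]+min(y,18)))
```

```text
[564.7   47.54  81.37] [-0.8  1.3  0.3] [-0.01  0.43 -0.01] 8.759400298275528
12.04553158202516
(205, 130) w5 0.93 (205, 130)
(205, 130) w7 0.72 (153, 137)
(445, 45) w5 0.71 (445, 45)
(445, 45) w7 0.75 (446, 45)
(317, 208) w5 0.93 (317, 207)
(317, 208) w7 0.96 (317, 208)
(152, 140) w5 0.99 (153, 140)
(152, 140) w7 0.98 (152, 139)
(503, 33) w5 0.86 (502, 33)
(503, 33) w7 0.99 (504, 34)
```

The tray has stayed fixed in the hand, and it is tilted 12° with the far corner down. I'll lift clear, slowly at first.

Emit:
carry_out(plan=[{"tx": 0,"ty": 0,"tz": 2,"rx": 0,"ry": 0,"rz": 0},{"tx": 0,"ty": 0,"tz": 3,"rx": 0,"ry": 0,"rz": 0},{"tx": 0,"ty": 0,"tz": 4,"rx": 0,"ry": 0,"rz": 0},{"tx": 0,"ty": 0,"tz": 5,"rx": 0,"ry": 0,"rz": 0},{"tx": 0,"ty": 0,"tz": 6,"rx": 0,"ry": 0,"rz": 0},{"tx": 0,"ty": 0,"tz": 8,"rx": 0,"ry": 0,"rz": 0},{"tx": 0,"ty": 0,"tz": 12,"rx": 0,"ry": 0,"rz": 0},{"tx": 0,"ty": 0,"tz": 15,"rx": 0,"ry": 0,"rz": 0},{"tx": 0,"ty": 0,"tz": 15,"rx": 0,"ry": 0,"rz": 0},{"tx": 0,"ty": 0,"tz": 12,"rx": 0,"ry": 0,"rz": 0},{"tx": 0,"ty": 0,"tz": 0,"rx": 0,"ry": 0,"rz": 0}])

```text
time: 15.1
tool_pos: [565.9, 47.5, 165.7]
tcp_rot: [-3.137, 0.213, -2.469]
contact_force: [1.1, -1.4, -0.3]
grip_width: 8.8
finger_force: 30.0
```

Run:
```python
from h import *
o=bot.get_obs();print(o["tool_pos"].round(2),o["contact_force"].round(1),o["grip_width"])
cv2.imwrite("pics/w8.png",bot.capture("wrist")[:,:,::-1])
cv2.imwrite("pics/s8.png",bot.capture("scene")[:,:,::-1])
b=cv2.imread("pics/w6.png",0);q=cv2.imread("pics/w8.png",0)
for (x,y) in((205,130),(317,208),(152,140),(503,33)):
    t=b[max(y-18,0):y+18,x-18:x+18];r=cv2.matchTemplate(q,t,cv2.TM_CCOEFF_NORMED);_,s,_,l=cv2.minMaxLoc(r);print((x,y),round(s,2),(l[0]+18,l[1]+min(y,18)))
im=cv2.imread("pics/s8.png");c=cv2.resize(im[120:320,150:510],None,fx=2.2,fy=2.2);c0=cv2.resize(im[180:260,220:350],None,fx=1,fy=1)
cv2.imwrite("pics/s8c.png",c)
```

```text
[565.92  47.54 165.7 ] [ 1.1 -1.4 -0.3] 8.780083026444446
(205, 130) 0.72 (153, 137)
(317, 208) 0.97 (317, 208)
(152, 140) 0.98 (152, 139)
(503, 33) 0.98 (504, 34)
```

Emit:
carry_out(plan=[{"tx": -2,"ty": 10,"tz": 1,"rx": -0.0108,"ry": 0.0138,"rz": 0},{"tx": -4,"ty": 20,"tz": 1,"rx": -0.0108,"ry": 0.0138,"rz": 0},{"tx": -4,"ty": 30,"tz": 1,"rx": -0.0108,"ry": 0.0138,"rz": 0},{"tx": -4,"ty": 33,"tz": 1,"rx": -0.0108,"ry": 0.0138,"rz": 0},{"tx": -4,"ty": 33,"tz": 1,"rx": -0.0108,"ry": 0.0138,"rz": 0},{"tx": -4,"ty": 33,"tz": 1,"rx": -0.0108,"ry": 0.0138,"rz": 0},{"tx": -4,"ty": 33,"tz": 1,"rx": -0.0108,"ry": 0.0138,"rz": 0},{"tx": -4,"ty": 33,"tz": 0,"rx": -0.0108,"ry": 0.0138,"rz": 0},{"tx": -4,"ty": 33,"tz": 0,"rx": -0.0108,"ry": 0.0138,"rz": 0},{"tx": -4,"ty": 33,"tz": 0,"rx": -0.0108,"ry": 0.0138,"rz": 0},{"tx": -4,"ty": 30,"tz": 0,"rx": -0.0108,"ry": 0.0138,"rz": 0},{"tx": -2,"ty": 20,"tz": 0,"rx": -0.0108,"ry": 0.0138,"rz": 0}])

```text
time: 16.4
tool_pos: [519.6, 390.6, 168.9]
tcp_rot: [3.141, -0.003, -2.468]
contact_force: [-0.1, -0.9, -0.9]
grip_width: 8.6
finger_force: 30.0
```

Emit:
carry_out(plan=[{"tx": -2,"ty": 8,"tz": 0,"rx": 0,"ry": 0,"rz": 0},{"tx": 0,"ty": 0,"tz": 0,"rx": 0,"ry": 0,"rz": 0},{"tx": 0,"ty": 0,"tz": 0,"rx": 0,"ry": 0,"rz": 0},{"tx": 0,"ty": 0,"tz": 0,"rx": 0,"ry": 0,"rz": 0},{"tx": 0,"ty": 0,"tz": 0,"rx": 0,"ry": 0,"rz": 0}])

```text
time: 16.9
tool_pos: [519.1, 395.6, 170.5]
tcp_rot: [-3.142, 0.0, -2.471]
contact_force: [-0.4, 0.6, -0.6]
grip_width: 8.7
finger_force: 30.0
```

Run:
```python
from h import *
o=bot.get_obs();print(o["tool_pos"].round(2),o["tcp_rot"],o["contact_force"].round(1),o["grip_width"],abs(o["dq"]).max())
cv2.imwrite("pics/w9.png",bot.capture("wrist")[:,:,::-1])
t=bot.capture("top")[:,:,::-1];s=bot.capture("scene")[:,:,::-1]
b=cv2.imread("pics/w6.png",0);q=cv2.imread("pics/w9.png",0)
for (x,y) in((205,130),(317,208),(152,140),(503,33)):
    p=b[max(y-18,0):y+18,x-18:x+18];r=cv2.matchTemplate(q,p,cv2.TM_CCOEFF_NORMED);_,c,_,l=cv2.minMaxLoc(r);print((x,y),round(c,2),(l[0]+18,l[1]+min(y,18)))
m=bot.camera_model("top");i=t.astype(int);mk=np.zeros(i.shape[:2],bool);mk[205:275,295:352]=1
print("stack",rect(mk&(i[...,2]<165),37,m))
cv2.imwrite("pics/fin.png",np.vstack([cv2.resize(s[100:300,60:460],(800,400))[:, :],np.zeros((0,800,3),np.uint8),cv2.resize(t[190:290,140:480],(680,200)).copy() if 0 else cv2.copyMakeBorder(cv2.resize(t[190:290,140:480],(680,200)),0,0,0,120,0)]))
```

```text
[519.14 395.61 170.52] [-3.14153180e+00  1.51418204e-04 -2.47074505e+00] [-0.4  0.6 -0.6] 8.713709281399158 0.0051932428610656145
(205, 130) 0.91 (205, 130)
(317, 208) 0.97 (317, 208)
(152, 140) 0.97 (153, 139)
(503, 33) 0.79 (464, 183)
stack ((503.5098876953125, 1.0033607482910156), (146.54066467285156, 112.7281265258789), 1.3394525051116943)
```

View pics/fin.png

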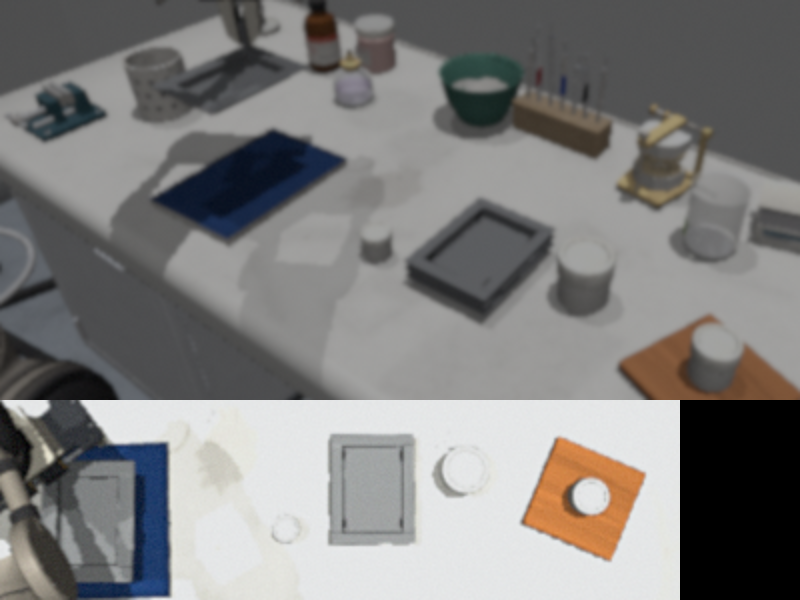

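The final picture shows the tray level over the notebook. The stack is still in place: the measured rectangle is at (503.5, 1.0), unmoved to measurement accuracy. The pot is upright on the board and the bystanders are untouched. The tray's middle works out at about (452, 343, 162), which is 148 mm above the notebook, so I'm handing in.

```bash
python3 -c "
from plant import bot
print(bot.close_job())"
```

```text
the job is handed in; nothing more can be done
None
```

The job is handed in at about 17 s of the 62 s allowed: the pot stands upright on the board, the top tray was peeled free tab corner first with the stack unmoved as far as the cameras show, and the arm holds the tray level and still by its tab about 148 mm above the notebook's middle; no verdict came back.

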